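# Slide the carrier plate home under the drill head and clamp it

## Task

Take the drilling jig's carrier plate by its upright rib and slide it in under the drill head until both its holes drop over the two locating pins and it lies flat on the bed. Then swing the hold-down finger over it as far as it will go, leaving the reel, the caster wheel and the motor beside the jig where they are.

Things in the scene. Friction and masses are not known exactly. Their poses are not given: they have to be found in the camera images.
- jig: Fixed grey drilling jig on the bench; origin on the centre line of its underside, x from the loading side (robot's side) to the column, y left, z up; yaw within 0.3 rad. Bed 260 mm in x (-140 to +120) by 236 mm in y, top 18 mm above the origin. A column stands at x = 86 to 120 mm.
- drill_bush (a point): Centre of the lower end of the drill bush, jig frame (45, 0, 48) mm, 30 mm above the bed; diameter 24 mm (36 mm from 90 mm above the bed). Above it a fixed head 64 mm wide reaches towards the robot to jig x = 8 mm, underside 122 mm above the bed, top 230 mm. With the plate home the head hangs over the rib, so the gripper must lean back towards the robot, about 30 degrees from vertical, to fit.
- pin_left (a point): Foot (on the bed's top) of the left locating pin, jig frame (60, 42, 18) mm; pin diameter 8 mm, 6 mm high, its upper 2 mm tapered to 5 mm.
- pin_right (a point): Foot of the right locating pin, the same, jig frame (60, -42, 18) mm.
- carrier_rib (a point): Centre of the carrier plate's upright rib at gripping height, 26 mm above the plate's underside. Axes: x along the rib towards the hole end, y left, z up. Rib 44 mm long in x, 12 mm thick in y, top 42 mm above the plate's underside; its foot, 60x24 mm, is 9 mm above the underside.
- carrier_plate (a point): Centre of the loose bare aluminium carrier plate, half-way up: 140 mm in x, 120 mm in y, 6 mm thick, about 0.35 kg; the rib point is 10 mm nearer the robot. It starts flat on the bed, drawn out 50 to 85 mm from home towards the robot, a little askew and to one side. A steel blank 36x50 mm, 3 mm high, is screwed on between the holes.
- hole_left (a point): Centre, at the plate's underside, of its left through hole, diameter 10.5 mm; 65 mm ahead of the rib point in x, 42 mm to the left, 26 mm below. Home: this point lies on pin_left's foot.
- hole_right (a point): The same for the right hole (65 mm ahead, 42 mm to the right, 26 mm below). Home: on pin_right's foot.
- hold_down (a joint): Hinge of the hold-down finger, rad: 0 = home against its stop, the finger pointing to the jig's -y, over the plate; it grows as the finger swings out clockwise seen from above (1.57 = pointing to the jig's -x, towards the robot; stop at 2.4). Starts open at 1.6 to 2.2; light friction (0.04 N m), stays where left.
- hold_down_pivot (a point): On the hinge axis of the finger, at its underside: jig frame (-50, 100, 27.5) mm. The finger is a dark steel bar 66 mm long, 16 mm wide, 7 mm thick, its underside 3.5 mm above the top of the seated plate.
- hold_down_knob (a point): Point on the finger's upright post, 58 mm from the hinge axis and 30 mm above the finger's underside. The post is round, diameter 14 mm, from 7 to 41 mm above the finger's underside, topped by a cap of diameter 16 mm, 10 mm high.
- solder_reel: Bystander to leave alone: reel of solder standing on its flange, 64x60x44 mm; origin under its centre.
- caster_wheel: Bystander to leave alone: flat black caster wheel, diameter 62 mm, 16 mm high; origin under its centre.
- small_motor: Bystander to leave alone: small metal can motor lying down, 33x46x25 mm; origin under its centre.

How it is judged:
By the outcome, as a careful person would: the job done as asked, in the order asked, and still so for the second after the job is handed in, with the robot touching nothing.
It also fails if it takes over 50 s, if anything falls off the work surface, if the arm or the gripper's body presses on something with over 40 N, if the wrist force passes 120 N, or if a joint passes its speed limit or range.

## Robot

A 6-joint arm with a two-finger parallel gripper is mounted at the origin on a cart in front of the work surface, level with it; the furniture and walls round the work are solid. World frame = base frame: x ahead of the robot, y to its left, z up, the work surface at z = 0. Lengths are in mm, angles in degrees, forces in N, time in s.
With the tool pointing down it reaches from about 300 to 1000 mm from the base axis. Payload 5.1 kg.
Tool frame: the origin (TCP) lies at the very end of the fingers, on their centre line; the grasp point (between the pads) lies r.hold_point_z behind it (r.hold_point_z is the distance from the TCP to the grasp point, in mm); z points along the fingers, y is the line along which they close (so a half turn about z gives the same grasp; the last joint's range is limited). The gripper opens to 95 mm and grips with 3 to 60 N. Pads are 20 mm wide; open, the fingers measure 119 mm over their backs; the gripper's body (75 mm by 180 mm) begins 59 mm behind the grasp point.
Start: joints at [-71.711, 7.093, 94.555, -0, 78.352, -4.733], TCP at [254.166, -598.234, 214.656] pointing down, gripper open.
Joint ranges: [-149.61, 149.61], [-58.7, 133.49], [1.44, 155.28], [-77.14, 257.14], [18.33, 153.61], [-166.67, 166.67]. Speed limits (degrees/s): [147.25, 147.25, 180, 180, 180, 180].

## Interface

Orientations are given as a 3x3 rotation matrix whose columns are the frame's x, y, z axes.
In Python, from rig import r gives the robot as it stands.
- The arm moves only by the tool apply_moves, never from a script. Its argument "targets" is a list of rows, each an object of numbers: "gripper": the closure, from -1 (fully open) to 1 (shut), so that 0 is half open; "dx", "dy", "dz": the shift along the tool's x, y, z in units of 0.3 m (1.0 is 0.3 m); "yaw": the turn about the tool's z in units of 2 rad (1.0 is 2 rad). A call has 1 to 8 rows; each row shifts and turns the commanded pose from where the row before left it, along the tool's axes as they then stand; what a row does not reach is not made up. A row lasts 1/10 s, in which the tool goes at most 50 mm and 8.59 degrees, less where a joint would pass 70% of its speed; a pose out of reach is approached as far as the arm can. A call with a number of a shift or a turn outside -1 to 1 is refused whole. A call with a gripper value outside its range is refused whole. The fingers move at their own pace and stop on an object; "squeeze" is the grip in N (left out, the last holds). Time passes only in rows, so rows that do not move let the fingers close. It gives the time, the measured TCP pose, the force, the opening and the grip force at its end, in the units of the state.
- r.observe(): the state, without advancing time (a new reading comes with each control period).
- r.read_camera(name): name is "scene" or "side" or "wrist"; returns the picture (400x640x3 uint8, blue, green, red); there is no depth.
- r.camera_info(name): a dict with "fovy" (degrees; the focal length in pixels is half the picture's height over the tangent of half this angle, whatever the lens; pixels are square), "cx", "cy" (the principal point, pixels), "origin" and "rotation" of the camera in the world; the wrist camera has in their place "hand_eye" (4x4, takes a point from camera to tool coordinates, whose origin is the TCP and whose axes are the flange's). Camera axes: x right, y down, z forward; pixel columns grow to the right and rows downward; lengths in mm; the calibration is good to about 2 mm. The wrist camera is an equidistant fisheye: a pixel r from the principal point sees the ray r / f radians off the axis. A picture is of the moment at which its call begins: read the wrist's pose just before it. camera_info takes no time and is no camera call.
- r.job_done(): hands the job in; it is judged then, once.
The state is a dict: "time_s": time; "qpos": joint angles; "joint_velocities": joint speeds; "joint_torque": joint torques, N m; "tool_pos": TCP position; "tcp_rot": TCP orientation; "wrist_force": force on the tool from outside, world axes, zero at the start; "wrist_torque": the same for the moment, N m; "finger_gap": opening from 0.0 (shut) to 1.0 (fully open); "grip_force": force on a finger pad.
Only numpy, scipy, OpenCV 4.12 (cv2) and the standard library are available. Lean on these libraries where they do the work, as an engineer would, in place of code of your own. Each camera call takes 0.05 s, during which the arm holds its last target. There are 200 camera calls.

## Working session

There is one attempt and no reset: what is moved stays moved. The work goes in short steps, Python scripts to look and compute and a tool call to move; the robot and the scene stay as the last step left them, time stands still between calls to the robot, and variables do not carry over. Pictures are saved under pics/ and viewed, at most 10 in all, crops included, and the job is handed in when it is done.

Besides the shell and the picture viewer there is one more tool, called after "Request:" in YAML: its name, and indented under it one key for each argument. apply_moves: Moves the arm, as the interface text tells. Its arguments: {"type":"object","properties":{"targets":{"type":"array","items":{"type":"object","properties":{"gripper":{"type":"number"},"dx":{"type":"number","minimum":-1,"maximum":1},"dy":{"type":"number","minimum":-1,"maximum":1},"dz":{"type":"number","minimum":-1,"maximum":1},"yaw":{"type":"number","minimum":-1,"maximum":1}}}},"squeeze":{"type":"number"}},"required":["targets"]}

```bash
mkdir -p pics; ls; python3 - <<'E'
from rig import r
import cv2
for n in ("scene","side"):
    cv2.imwrite(f"pics/{n}0.png",r.read_camera(n)); print(n,r.camera_info(n))
print(r.camera_info("wrist"),r.hold_point_z,r.observe())
E
```

```text
pics
scene {'fovy': 46.54414616153919, 'cx': 315.62175802388833, 'cy': 200.47226125316237, 'origin': array([159.33302487, 749.71787995, 749.85115907]), 'rotation': array([[-0.82430589, -0.37667303,  0.42265498],
       [-0.56588905,  0.52575552, -0.63509898],
       [ 0.01701147, -0.76269166, -0.64653851]])}
side {'fovy': 46.46740823395173, 'cx': 321.2776942537772, 'cy': 197.18204200113055, 'origin': array([ 402.95926189, -811.27554102,  788.0571693 ]), 'rotation': array([[ 0.97568956, -0.1235004 ,  0.18104567],
       [-0.2189132 , -0.5881846 ,  0.77853445],
       [ 0.01033896, -0.79924122, -0.60092144]])}
{'fovy': 65.70646984690485, 'cx': 315.91556344512225, 'cy': 202.1742259385589, 'hand_eye': array([[-1.27169975e-03, -9.69488338e-01, -2.45134138e-01,
         6.88200219e+01],
       [ 9.99999191e-01, -1.23372649e-03, -3.08464886e-04,
        -2.70692254e-02],
       [-3.37537110e-06, -2.45134332e-01,  9.69489123e-01,
        -1.70544359e+02],
       [ 0.00000000e+00,  0.00000000e+00,  0.00000000e+00,
         1.00000000e+00]])} 18.8 {'time_s': 0.1, 'qpos': array([-7.17136836e+01,  7.13076508e+00,  9.46256873e+01,  1.73791636e-03,
        7.83511200e+01, -4.73240276e+00]), 'joint_velocities': array([ 0.02019268, -0.09516128, -0.17089573, -0.03672569, -0.00129868,
       -0.00403784]), 'joint_torque': array([-1.20163722e-04, -4.18883121e+01, -3.61095214e+01,  7.75835803e-02,
        4.62242332e-02, -8.20745140e-05]), 'tool_pos': array([ 253.97359056, -597.70508783,  213.50448469]), 'tcp_rot': array([[ 9.20379606e-01,  3.91025660e-01, -5.60884949e-04],
       [ 3.91026019e-01, -9.20377880e-01,  1.79199995e-03],
       [ 1.84491865e-04, -1.86864082e-03, -9.99998237e-01]]), 'wrist_force': array([-1.29708113, -0.23175177, -0.1704065 ]), 'wrist_torque': array([-0.03172494,  0.03832122,  0.01543585]), 'grip_force': 0.0, 'finger_gap': 0.9987768425122379}
```

View pics/scene0.png

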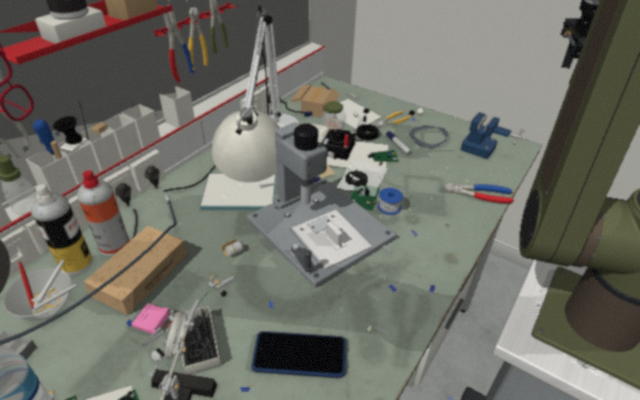

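View pics/side0.png

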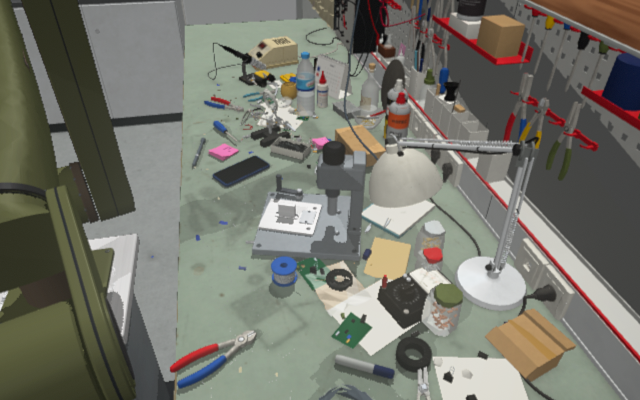

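The side view is sharp: jig around (310,230), reel (285,270), caster (340,280). I'll enlarge the jig in both views.

```bash
python3 - <<'E'
import cv2
for n,(x,y,w,h) in {"side":(240,130,140,135),"scene":(235,110,175,180)}.items():
    a=cv2.imread(f"pics/{n}0.png")[y:y+h,x:x+w]; s=4 if n=="side" else 3
    cv2.imwrite(f"pics/{n}_c.png",cv2.resize(a,None,fx=s,fy=s,interpolation=cv2.INTER_CUBIC))
E
```

```text
(no output)
```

View pics/side_c.png

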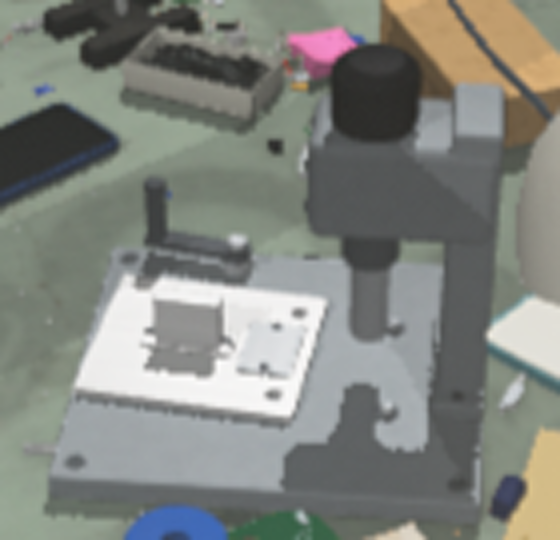

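View pics/scene_c.png

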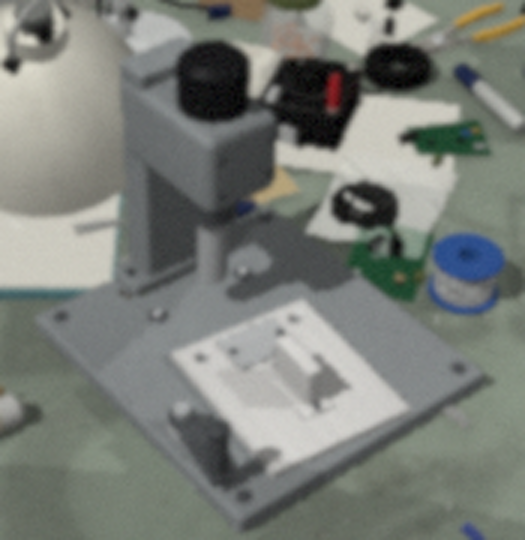

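Side crop: pins at about (395,328) and (388,412), holes at (300,313) and (274,395), finger pointing back towards the robot with its cap at (155,182). The scene crop agrees. Next I'll fit the poses.

```bash
cat > h.py <<'E'
import numpy as np, json
from rig import r
from scipy.optimize import least_squares
def proj(n,P):
    c=r.camera_info(n); f=200/np.tan(np.radians(c['fovy']/2))
    p=(np.atleast_2d(P)-c['origin'])@c['rotation']
    return p[:,:2]/p[:,2:]*f+[c['cx'],c['cy']]
def pl(v,P): # pose x,y,yaw
    P=np.atleast_2d(np.array(P,float)); c,s=np.cos(v[2]),np.sin(v[2])
    return np.c_[v[0]+c*P[:,0]-s*P[:,1], v[1]+s*P[:,0]+c*P[:,1], P[:,2]]
def px(n,u): return np.array(u,float)/4+[240,130] if n=='side' else np.array(u,float)/3+[235,110]
def fit(obs,x0):
    fn=lambda v:np.concatenate([(proj(n,pl(v,P))-px(n,u)).ravel() for n,P,u in obs])
    s=least_squares(fn,x0,loss='soft_l1'); return s.x,fn(s.x).reshape(-1,2)
E
python3 - <<'E'
from h import *
np.set_printoptions(precision=2,suppress=True)
jig=[('side',[(60,42,24),(60,-42,24),(-140,-118,18),(-140,118,18),(120,-118,18)],[(395,325),(388,409),(52,482),(112,248),(480,492)]),
('scene',[(60,42,24),(60,-42,24),(-140,118,18),(-140,-118,18),(120,118,18)],[(158,312),(243,268),(242,520),(490,380),(38,318)])]
J,e=fit(jig,[450,-100,0]); print("jig",J,np.degrees(J[2]));print(e)
plate=[('side',[(65,42,24),(65,-42,24),(80,60,24),(80,-60,24),(-60,-60,24),(-60,60,24)],[(300,313),(274,395),(327,298),(292,415),(77,388),(130,283)]),
('scene',[(65,42,24),(65,-42,24),(80,60,24),(80,-60,24),(-60,-60,24),(-60,60,24)],[(200,358),(294,319),(170,352),(305,300),(410,405),(280,468)])]
P,e=fit(plate,J); print("rib",P,np.degrees(P[2]));print(e)
d=P[:2]-J[:2];c,s=np.cos(J[2]),np.sin(J[2]);print("rib in jig",c*d[0]+s*d[1],-s*d[0]+c*d[1],np.degrees(P[2]-J[2]))
for th in (1.6,1.8,2.0,2.2):
    K=pl(J,[(-50-58*np.sin(th),100-58*np.cos(th),27.5+51)]); print(th,(proj('side',K)-[240,130])*4,(proj('scene',K)-[235,110])*3)
np.savez("pose.npz",J=J,P=P)
E
```

```text
jig [592.19  89.09  -0.29] -16.66534105354722
[[-1.34 -0.53]
 [-1.02 -0.51]
 [-2.33 -0.42]
 [-1.16 -0.27]
 [-0.11  3.26]
 [-0.14 -1.06]
 [-0.48 -0.55]
 [ 0.23 -0.33]
 [-1.17 -4.01]
 [-1.49 -1.39]]
rib [528.6  120.44  -0.39] -22.602632537160442
[[-0.53  0.13]
 [-0.22  0.09]
 [-0.51  0.42]
 [-0.18  0.53]
 [-1.3   0.43]
 [-2.14 -1.73]
 [ 0.11 -1.26]
 [-0.53 -1.44]
 [-0.16 -0.25]
 [-1.52 -1.4 ]
 [ 0.14 -0.33]
 [-2.26  0.77]]
rib in jig -69.90826878395954 11.801503379686217 -5.937291483613222
1.6 [[145.37 190.81]] [[233.09 418.13]]
1.8 [[150.07 181.29]] [[218.05 424.62]]
2.0 [[157.89 172.5 ]] [[201.39 428.83]]
2.2 [[168.45 164.75]] [[183.86 430.55]]
```

Request:
apply_moves:
  targets:
    - {"dx": 0.108,"dy": -0.118,"dz": 0,"gripper": -1}
    - {"dx": 0.108,"dy": -0.118}
    - {"dx": 0.108,"dy": -0.118}
    - {"dx": 0.108,"dy": -0.118}
    - {"dx": 0.108,"dy": -0.118}
    - {"dx": 0.108,"dy": -0.118}
    - {"dx": 0.108,"dy": -0.118}
    - {"dx": 0.108,"dy": -0.118}

```text
schema error: expected keys gripper, dx, dy, dz, yaw
```

Request:
apply_moves:
  targets:
    - {"dx": 0.108,"dy": -0.118}
    - {"dx": 0.108,"dy": -0.118}
    - {"dx": 0.108,"dy": -0.118}
    - {"dx": 0.108,"dy": -0.118}
    - {"dx": 0.108,"dy": -0.118}
    - {"dx": 0.108,"dy": -0.118}
    - {"dx": 0.108,"dy": -0.118}
    - {"dx": 0.108,"dy": -0.118}

```text
schema error: expected keys gripper, dx, dy, dz, yaw
```

Request:
apply_moves:
  targets:
    - {"yaw": -0.074}
    - {"yaw": -0.074}
    - {"yaw": -0.074}
    - {"yaw": -0.074}
    - {"yaw": -0.074}
    - {"yaw": -0.074}
    - {"yaw": -0.074}
    - {"yaw": -0.074}

```text
schema error: expected keys gripper, dx, dy, dz, yaw
```

Request:
apply_moves:
  targets:
    - {"yaw": -0.074}
    - {"yaw": -0.074}
    - {"yaw": -0.074}
    - {"yaw": -0.074}
    - {"yaw": -0.074}
    - {"yaw": -0.074}
    - {"yaw": -0.074}
    - {"yaw": -0.055}

```text
schema error: expected keys gripper, dx, dy, dz, yaw
```

All five keys are required.

Request:
apply_moves:
  targets:
    - {"dx": 0.108,"dy": -0.118,"dz": 0,"yaw": 0,"gripper": -1}
    - {"dx": 0.108,"dy": -0.118,"dz": 0,"yaw": 0,"gripper": -1}
    - {"dx": 0.108,"dy": -0.118,"dz": 0,"yaw": 0,"gripper": -1}
    - {"dx": 0.108,"dy": -0.118,"dz": 0,"yaw": 0,"gripper": -1}
    - {"dx": 0.108,"dy": -0.118,"dz": 0,"yaw": 0,"gripper": -1}
    - {"dx": 0.108,"dy": -0.118,"dz": 0,"yaw": 0,"gripper": -1}
    - {"dx": 0.108,"dy": -0.118,"dz": 0,"yaw": 0,"gripper": -1}
    - {"dx": 0.108,"dy": -0.118,"dz": 0,"yaw": 0,"gripper": -1}

```text
time_s: 0.9
tool_pos: [381.9, -234.3, 214.3]
tcp_rot: [[0.921, 0.391, -0.0], [0.391, -0.921, 0.0], [0.0, -0.0, -1.0]]
wrist_force: [0.2, -0.1, 0.6]
finger_gap: 1.001
grip_force: 0.0
```

Request:
apply_moves:
  targets:
    - {"dx": 0.108,"dy": -0.118,"dz": 0,"yaw": 0,"gripper": -1}
    - {"dx": 0.108,"dy": -0.118,"dz": 0,"yaw": 0,"gripper": -1}
    - {"dx": 0.108,"dy": -0.118,"dz": 0,"yaw": 0,"gripper": -1}
    - {"dx": 0.108,"dy": -0.118,"dz": 0,"yaw": 0,"gripper": -1}
    - {"dx": 0.108,"dy": -0.118,"dz": 0,"yaw": 0,"gripper": -1}
    - {"dx": 0.108,"dy": -0.118,"dz": 0,"yaw": 0,"gripper": -1}
    - {"dx": 0.108,"dy": -0.118,"dz": 0,"yaw": 0,"gripper": -1}
    - {"dx": 0.108,"dy": -0.118,"dz": 0,"yaw": 0,"gripper": -1}

```text
time_s: 1.7
tool_pos: [509.8, 127.9, 214.3]
tcp_rot: [[0.92, 0.392, -0.0], [0.392, -0.92, -0.0], [-0.0, 0.0, -1.0]]
wrist_force: [1.0, -1.4, 0.3]
finger_gap: 0.996
grip_force: 0.0
```

Request:
apply_moves:
  targets:
    - {"dx": 0,"dy": 0,"dz": 0,"yaw": -0.074,"gripper": -1}
    - {"dx": 0,"dy": 0,"dz": 0,"yaw": -0.074,"gripper": -1}
    - {"dx": 0,"dy": 0,"dz": 0,"yaw": -0.074,"gripper": -1}
    - {"dx": 0,"dy": 0,"dz": 0,"yaw": -0.074,"gripper": -1}
    - {"dx": 0,"dy": 0,"dz": 0,"yaw": -0.074,"gripper": -1}
    - {"dx": 0,"dy": 0,"dz": 0,"yaw": -0.074,"gripper": -1}
    - {"dx": 0,"dy": 0,"dz": 0,"yaw": -0.074,"gripper": -1}
    - {"dx": 0,"dy": 0,"dz": 0,"yaw": -0.074,"gripper": -1}

```text
time_s: 2.5
tool_pos: [509.4, 125.7, 214.0]
tcp_rot: [[-0.021, 1.0, -0.001], [1.0, 0.021, -0.0], [-0.0, -0.001, -1.0]]
wrist_force: [0.0, -0.5, -0.6]
finger_gap: 1.002
grip_force: 0.0
```

Request:
apply_moves:
  targets:
    - {"dx": 0,"dy": 0,"dz": 0.03,"yaw": -0.074,"gripper": -1}
    - {"dx": 0,"dy": 0,"dz": 0.03,"yaw": -0.074,"gripper": -1}
    - {"dx": 0,"dy": 0,"dz": 0.03,"yaw": -0.074,"gripper": -1}
    - {"dx": 0,"dy": 0,"dz": 0.03,"yaw": -0.074,"gripper": -1}
    - {"dx": 0,"dy": 0,"dz": 0.03,"yaw": -0.074,"gripper": -1}
    - {"dx": 0,"dy": 0,"dz": 0.03,"yaw": -0.074,"gripper": -1}
    - {"dx": 0,"dy": 0,"dz": 0.03,"yaw": -0.074,"gripper": -1}
    - {"dx": 0,"dy": 0,"dz": 0,"yaw": -0.055,"gripper": -1}

```text
time_s: 3.3
tool_pos: [508.3, 125.6, 149.4]
tcp_rot: [[-0.919, 0.394, -0.004], [0.394, 0.919, -0.001], [0.003, -0.002, -1.0]]
wrist_force: [-1.6, -1.3, 0.0]
finger_gap: 0.999
grip_force: 0.0
```

```bash
python3 - <<'E'
from h import *
import cv2
o=r.observe(); im=r.read_camera("wrist")
np.savez("w1.npz",p=o['tool_pos'],R=o['tcp_rot']); print(o['tool_pos'],o['tcp_rot'],o['qpos'])
cv2.imwrite("pics/w1raw.png",im); cv2.imwrite("pics/w1.png",cv2.resize(im,(800,500),interpolation=cv2.INTER_CUBIC))
E
```

```text
[508.34790119 125.60817113 149.39619609] [[-9.19250003e-01  3.93655737e-01 -3.82011110e-03]
 [ 3.93660372e-01  9.19255810e-01 -5.16748202e-04]
 [ 3.30823843e-03 -1.97884714e-03 -9.99992570e-01]] [ 8.00346646e+00 -5.99601541e+00  1.14175242e+02  1.21488333e-03
  7.20416411e+01 -5.88145126e+01]
```

View pics/w1.png

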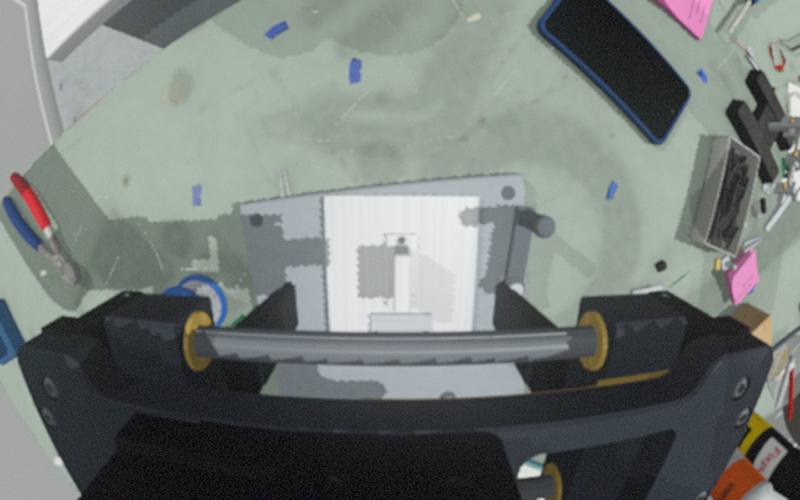

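Wrist view: plate rear corners at (323,197) and (478,196), rib top strip from (401,257) to (401,311), bed rear corners at (240,203) and (523,174).

```bash
cat >> h.py <<'E'
def wray(u,z,p,R,s=1.25):
    c=r.camera_info('wrist'); f=200/np.tan(np.radians(c['fovy']/2)); H=c['hand_eye']
    d=np.array(u,float)/s-[c['cx'],c['cy']]; q=np.hypot(*d); t=q/f
    v=R@(H[:3,:3]@np.r_[np.sin(t)*d/q,np.cos(t)]); o=p+R@H[:3,3]
    return o+v*(z-o[2])/v[2]
E
python3 - <<'E'
from h import *
np.set_printoptions(precision=1,suppress=True)
w=np.load("w1.npz");q=np.load("pose.npz");J,P=q['J'],q['P'];p,R=w['p'],w['R']
for n,u,z,v,X in [("plate RR",(323,197),24,P,(-60,-60)),("plate RL",(478,196),24,P,(-60,60)),("rib rear top",(401,257),60,P,(-22,0)),("rib front top",(401,311),60,P,(22,0)),
 ("bed RR",(240,203),18,J,(-140,-118)),("bed RL",(523,174),18,J,(-140,118))]:
    print(n,wray(u,z,p,R)[:2],pl(v,[X+(z,)])[0,:2])
E
```

```text
plate RR [450.9  89.5] [450.2  88.1]
plate RL [497.5 200.4] [496.3 198.9]
rib rear top [510.  129.4] [508.3 128.9]
rib front top [547.3 113.6] [548.9 112. ]
bed RR [425.6  21.4] [424.2  16.2]
bed RL [495.8 242.9] [491.9 242.3]
```

Request:
apply_moves:
  targets:
    - {"dx": -0.004,"dy": 0.014,"dz": 0.1,"yaw": 0,"gripper": -1}
    - {"dx": 0,"dy": 0,"dz": 0.1,"yaw": 0,"gripper": -1}
    - {"dx": 0,"dy": 0,"dz": 0.1,"yaw": 0,"gripper": -1}
    - {"dx": 0,"dy": 0,"dz": 0.08,"yaw": 0,"gripper": -1}
    - {"dx": 0,"dy": 0,"dz": 0,"yaw": 0,"gripper": -1}
  squeeze: 50

```text
time_s: 3.85
tool_pos: [509.0, 128.6, 33.6]
tcp_rot: [[-0.917, 0.4, -0.008], [0.4, 0.917, -0.001], [0.007, -0.004, -1.0]]
wrist_force: [-1.0, -0.7, 0.1]
finger_gap: 0.998
grip_force: 0.0
```

Request:
apply_moves:
  targets:
    - {"dx": -0.005,"dy": 0,"dz": 0.007,"yaw": -0.008,"gripper": -1}
    - {"dx": 0,"dy": 0,"dz": 0,"yaw": 0,"gripper": 1}
    - {"dx": 0,"dy": 0,"dz": 0,"yaw": 0,"gripper": 1}
    - {"dx": 0,"dy": 0,"dz": 0,"yaw": 0,"gripper": 1}
    - {"dx": 0,"dy": 0,"dz": 0,"yaw": 0,"gripper": 1}
    - {"dx": 0,"dy": 0,"dz": 0,"yaw": 0,"gripper": 1}
    - {"dx": 0,"dy": 0,"dz": 0,"yaw": 0,"gripper": 1}
  squeeze: 50

```text
time_s: 4.55
tool_pos: [514.0, 128.6, 35.7]
tcp_rot: [[-0.923, 0.384, 0.0], [0.384, 0.923, 0.0], [-0.0, 0.0, -1.0]]
wrist_force: [0.1, 0.4, -0.5]
finger_gap: 0.553
grip_force: 0.0
```

Request:
apply_moves:
  targets:
    - {"dx": 0.008,"dy": 0,"dz": 0.012,"yaw": 0,"gripper": 1}
    - {"dx": 0,"dy": 0,"dz": 0,"yaw": 0,"gripper": 1}
    - {"dx": 0,"dy": 0,"dz": 0,"yaw": 0,"gripper": 1}
    - {"dx": 0,"dy": 0,"dz": 0,"yaw": 0,"gripper": 1}
    - {"dx": 0,"dy": 0,"dz": 0,"yaw": 0,"gripper": 1}
    - {"dx": 0,"dy": 0,"dz": 0,"yaw": 0,"gripper": 1}
    - {"dx": 0,"dy": 0,"dz": 0,"yaw": 0,"gripper": 1}
    - {"dx": 0,"dy": 0,"dz": 0,"yaw": 0,"gripper": 1}

```text
time_s: 5.35
tool_pos: [511.7, 129.4, 32.0]
tcp_rot: [[-0.923, 0.384, -0.0], [0.384, 0.923, -0.0], [-0.0, -0.0, -1.0]]
wrist_force: [0.3, -1.2, -0.0]
finger_gap: 0.122
grip_force: 50.0
```

Request:
apply_moves:
  targets:
    - {"dx": 0,"dy": 0,"dz": -0.02,"yaw": 0,"gripper": 1}
    - {"dx": 0,"dy": 0,"dz": -0.02,"yaw": 0,"gripper": 1}
    - {"dx": -0.034,"dy": -0.009,"dz": 0,"yaw": 0,"gripper": 1}
    - {"dx": -0.034,"dy": -0.009,"dz": 0,"yaw": 0,"gripper": 1}
    - {"dx": -0.034,"dy": -0.01,"dz": 0,"yaw": 0,"gripper": 1}
    - {"dx": -0.033,"dy": -0.01,"dz": 0,"yaw": -0.026,"gripper": 1}
    - {"dx": 0,"dy": 0,"dz": 0,"yaw": -0.026,"gripper": 1}
    - {"dx": 0,"dy": 0,"dz": 0,"yaw": 0,"gripper": 1}

```text
time_s: 6.15
tool_pos: [545.3, 102.6, 43.6]
tcp_rot: [[-0.958, 0.287, -0.001], [0.287, 0.958, -0.0], [0.0, -0.0, -1.0]]
wrist_force: [-0.3, -0.1, -3.5]
finger_gap: 0.118
grip_force: 50.0
```

```bash
python3 - <<'E'
from h import *
import cv2
print(r.observe()['tool_pos'])
a=r.read_camera("side")[145:260,245:375]; b=r.read_camera("scene")[170:270,240:370]
o=[cv2.resize(i,None,fx=4.5,fy=4.5,interpolation=cv2.INTER_CUBIC) for i in (a,b)]
o=[cv2.resize(i,None,fx=4.5 if k==0 else 4.5,fy=4.5,interpolation=cv2.INTER_CUBIC)[:, :] for k,i in enumerate((a,b))]
cv2.imwrite("pics/s2.png",o[0]); cv2.imwrite("pics/sc2.png",o[1])
E
```

```text
[545.34409453 102.61498081  43.64545027]
```

View pics/s2.png

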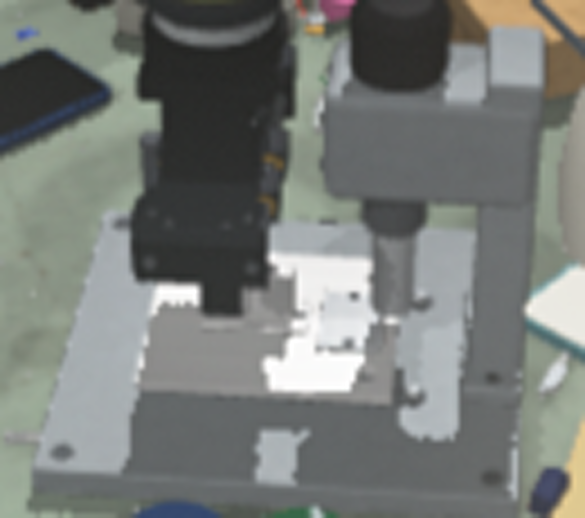

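```bash
python3 - <<'E'
from h import *
np.set_printoptions(precision=1,suppress=True)
J=np.load("pose.npz")['J']; o=r.observe(); t=o['tool_pos']; R=o['tcp_rot']
yaw=np.arctan2(-R[1,0],-R[0,0]); V=np.r_[t[:2],yaw]; print(V,np.degrees(yaw))
S=lambda P:(proj('side',P)-[245,145])*4.5
C=lambda P:(proj('scene',P)-[240,170])*4.5
u=18+11.6
H=pl(V,[(65+19.6,-42,u+6),(65+19.6,42,u+6),(99.6,60,u+6),(99.6,-60,u+6),(99.6,-60,u),(-40.4,-60,u)]); Q=pl(J,[(60,-42,24),(60,42,24),(8,-32,140),(45,0,48)])
print("side\n",S(H),"\n",S(Q));print("scene\n",C(H),"\n",C(Q))
print("d per jig mm", S(pl(J,[(61,-42,24)]))-S(Q[:1]), S(pl(J,[(60,-41,24)]))-S(Q[:1]))
E
```

```text
[544.9 103.   -0.3] -16.699817286633802
side
 [[365.  372.3]
 [374.  278.3]
 [401.3 260.7]
 [390.5 395.5]
 [390.3 403.8]
 [134.9 389.8]] 
 [[409.4 390.3]
 [415.9 295.7]
 [317.6 205.4]
 [387.3 307.4]]
scene
 [[370.  136.4]
 [242.6 201.6]
 [196.5 200.5]
 [378.2 108.8]
 [377.8 117.4]
 [556.6 259.4]] 
 [[339.8 129.5]
 [213.9 193.3]
 [394.9   9.6]
 [295.6 140.8]]
d per jig mm [[1.8 0.1]] [[ 0.1 -1.2]]
```

View pics/sc2.png

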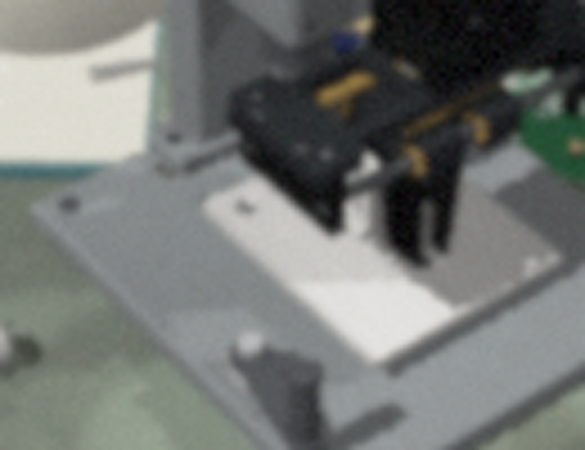

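Request:
apply_moves:
  targets:
    - {"dx": -0.03,"dy": 0.002,"dz": 0,"yaw": 0,"gripper": 1}
    - {"dx": -0.03,"dy": 0,"dz": 0,"yaw": 0,"gripper": 1}
    - {"dx": 0,"dy": 0,"dz": 0.016,"yaw": 0,"gripper": 1}
    - {"dx": 0,"dy": 0,"dz": 0,"yaw": 0,"gripper": 1}

```text
time_s: 6.65
tool_pos: [561.9, 98.7, 38.3]
tcp_rot: [[-0.958, 0.286, -0.002], [0.286, 0.958, -0.0], [0.002, -0.001, -1.0]]
wrist_force: [-0.5, -0.2, -3.3]
finger_gap: 0.124
grip_force: 50.0
```

Request:
apply_moves:
  targets:
    - {"dx": 0,"dy": 0,"dz": 0.003,"yaw": 0,"gripper": 0.6}
    - {"dx": 0,"dy": 0,"dz": 0,"yaw": 0,"gripper": 0.4}
    - {"dx": 0,"dy": 0,"dz": 0,"yaw": 0,"gripper": 0.0}
    - {"dx": 0,"dy": 0,"dz": 0,"yaw": 0,"gripper": -0.3}
    - {"dx": 0,"dy": 0,"dz": 0,"yaw": 0,"gripper": -0.3}
    - {"dx": 0,"dy": 0,"dz": -0.03,"yaw": 0,"gripper": -0.3}
    - {"dx": 0.08,"dy": 0,"dz": -0.02,"yaw": 0,"gripper": -0.3}
    - {"dx": 0.15,"dy": 0,"dz": 0,"yaw": 0,"gripper": -0.3}

```text
time_s: 7.45
tool_pos: [498.8, 118.5, 56.0]
tcp_rot: [[-0.958, 0.287, 0.005], [0.287, 0.958, 0.001], [-0.005, 0.002, -1.0]]
wrist_force: [-0.4, 0.1, 0.9]
finger_gap: 0.643
grip_force: 0.0
```

```bash
python3 - <<'E'
from h import *
import cv2
o=r.observe(); print(o['tool_pos'],o['wrist_force'],o['finger_gap'])
a=r.read_camera("side"); b=r.read_camera("scene")
cv2.imwrite("pics/side3.png",a);cv2.imwrite("pics/scene3.png",b)
a=cv2.resize(a[170:260,250:350],None,fx=5,fy=5,interpolation=cv2.INTER_CUBIC); b=cv2.resize(b[180:270,260:320],None,fx=5,fy=5,interpolation=cv2.INTER_CUBIC)
cv2.imwrite("pics/m3.png",np.hstack([a,b]))
E
```

```text
[498.81928304 118.52575324  55.97398099] [-0.36031044  0.08531989  0.901144  ] 0.6430490961609424
```

View pics/m3.png

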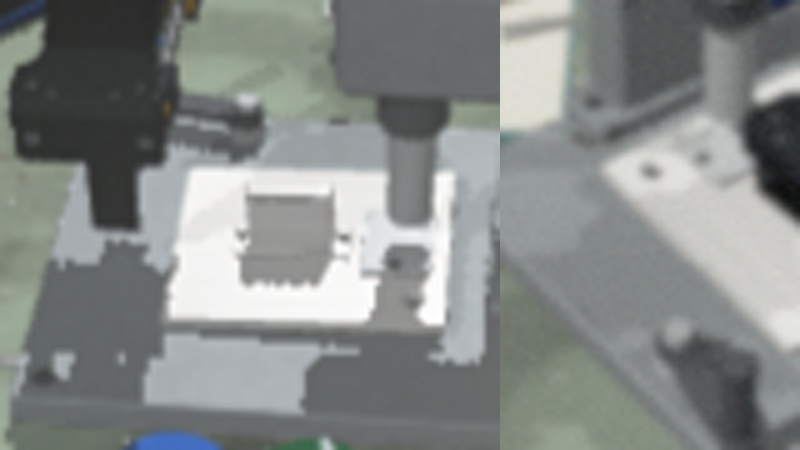

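Request:
apply_moves:
  targets:
    - {"dx": 0,"dy": -0.003,"dz": 0.06,"yaw": 0,"gripper": -0.3}
    - {"dx": 0,"dy": 0,"dz": 0.057,"yaw": 0,"gripper": -0.3}
    - {"dx": -0.02,"dy": 0,"dz": 0,"yaw": 0,"gripper": -0.3}
    - {"dx": -0.02,"dy": 0,"dz": 0,"yaw": 0,"gripper": -0.3}
    - {"dx": -0.01,"dy": 0,"dz": 0,"yaw": 0,"gripper": -0.3}
    - {"dx": 0,"dy": 0,"dz": 0,"yaw": 0,"gripper": -0.3}

```text
time_s: 8.15
tool_pos: [510.7, 113.2, 18.4]
tcp_rot: [[-0.958, 0.286, 0.0], [0.286, 0.958, 0.0], [-0.0, 0.0, -1.0]]
wrist_force: [0.7, 0.3, -0.0]
finger_gap: 0.649
grip_force: 0.0
```

Request:
apply_moves:
  targets:
    - {"dx": -0.005,"dy": 0,"dz": -0.005,"yaw": 0,"gripper": -0.3}
    - {"dx": -0.008,"dy": 0,"dz": 0,"yaw": 0,"gripper": -0.3}
    - {"dx": -0.008,"dy": 0,"dz": 0,"yaw": 0,"gripper": -0.3}
    - {"dx": -0.005,"dy": 0,"dz": 0,"yaw": 0,"gripper": -0.3}
    - {"dx": 0,"dy": 0,"dz": 0,"yaw": 0,"gripper": -0.3}

```text
time_s: 8.65
tool_pos: [518.3, 111.1, 19.8]
tcp_rot: [[-0.958, 0.286, 0.001], [0.286, 0.958, -0.0], [-0.001, 0.0, -1.0]]
wrist_force: [-0.5, -0.5, 0.4]
finger_gap: 0.65
grip_force: 0.0
```

Request:
apply_moves:
  targets:
    - {"dx": -0.005,"dy": 0,"dz": 0,"yaw": 0,"gripper": -0.3}
    - {"dx": -0.005,"dy": 0,"dz": 0,"yaw": 0,"gripper": -0.3}
    - {"dx": 0,"dy": 0,"dz": 0,"yaw": 0,"gripper": -0.3}

```text
time_s: 8.95
tool_pos: [520.5, 110.3, 19.7]
tcp_rot: [[-0.958, 0.286, -0.0], [0.286, 0.958, -0.0], [0.0, -0.0, -1.0]]
wrist_force: [-2.4, 0.0, 1.8]
finger_gap: 0.649
grip_force: 1.0
```

Request:
apply_moves:
  targets:
    - {"dx": -0.004,"dy": 0,"dz": 0,"yaw": 0,"gripper": -0.3}
    - {"dx": 0,"dy": 0,"dz": 0,"yaw": 0,"gripper": -0.3}

```text
time_s: 9.15
tool_pos: [521.1, 110.2, 19.6]
tcp_rot: [[-0.958, 0.286, -0.002], [0.286, 0.958, 0.0], [0.002, -0.0, -1.0]]
wrist_force: [-4.9, 1.6, 4.5]
finger_gap: 0.649
grip_force: 2.6
```

Request:
apply_moves:
  targets:
    - {"dx": -0.003,"dy": 0,"dz": 0,"yaw": 0,"gripper": -0.3}
    - {"dx": 0,"dy": 0,"dz": 0,"yaw": 0,"gripper": -0.3}

```text
time_s: 9.35
tool_pos: [521.2, 110.2, 19.5]
tcp_rot: [[-0.958, 0.286, -0.003], [0.286, 0.958, 0.001], [0.003, -0.0, -1.0]]
wrist_force: [-7.3, 2.1, 5.9]
finger_gap: 0.649
grip_force: 3.8
```

```bash
python3 - <<'E'
from h import *
import cv2
a=r.read_camera("side"); b=r.read_camera("scene"); 
cv2.imwrite("pics/side4.png",a);cv2.imwrite("pics/scene4.png",b)
z=lambda i,y,x,h,w:cv2.resize(i[y:y+h,x:x+w],None,fx=6,fy=6,interpolation=cv2.INTER_CUBIC)
old=cv2.imread("pics/side3.png")
cv2.imwrite("pics/m4.png",np.vstack([np.hstack([z(a,195,275,50,65),z(b,190,270,50,60)]),np.hstack([z(old,195,275,50,65),z(cv2.imread("pics/scene3.png"),190,270,50,60)])]))
E
```

```text
(no output)
```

View pics/m4.png

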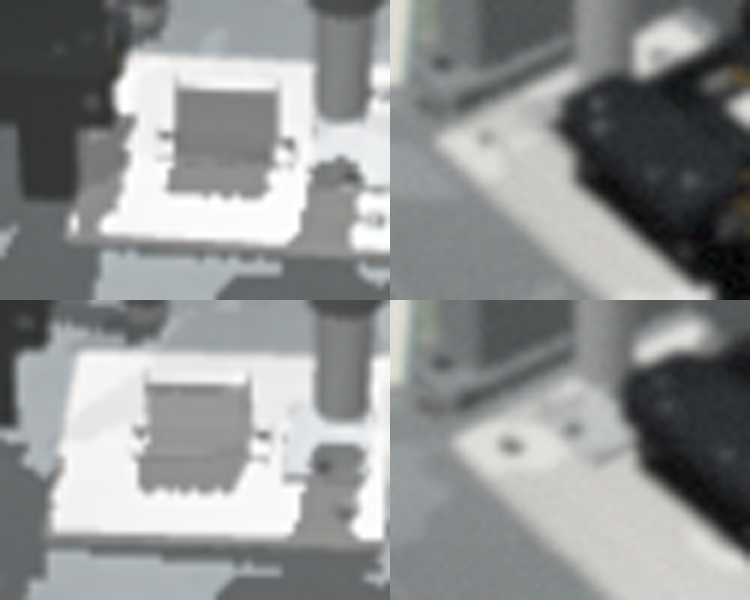

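Request:
apply_moves:
  targets:
    - {"dx": 0.01,"dy": 0,"dz": 0,"yaw": 0,"gripper": -0.3}
    - {"dx": 0.03,"dy": 0,"dz": -0.02,"yaw": 0,"gripper": -0.3}
    - {"dx": 0,"dy": 0,"dz": 0,"yaw": 0,"gripper": -0.3}

```text
time_s: 9.75
tool_pos: [511.1, 113.4, 26.5]
tcp_rot: [[-0.958, 0.285, 0.002], [0.285, 0.958, 0.0], [-0.002, 0.001, -1.0]]
wrist_force: [-0.2, 0.6, 1.2]
finger_gap: 0.652
grip_force: 0.0
```

```bash
python3 - <<'E'
from h import *
import cv2
np.set_printoptions(precision=2,suppress=True)
a=r.read_camera("side");cv2.imwrite("pics/side5.png",a);cv2.imwrite("pics/scene5.png",r.read_camera("scene"))
J=np.load("pose.npz")['J']
for n in (0,3,4,5):
    g=cv2.cvtColor(cv2.imread(f"pics/side{n}.png"),cv2.COLOR_BGR2GRAY).astype(float)
    out=[]
    for x in range(284,344,4):
        col=g[215:250,x]; d=np.diff(col); i=int(np.argmin(d)); out.append((x,215+i,int(d[i])))
    print(n,out)
for nm,dz in (("flat",0),("tilt",6)):
    P=pl(J,[(-63.5,-60,24),(76.5,-60,24+dz*140/127),(61.5,-42,24+dz)]); print(nm,proj('side',P), "scene left hole",proj('scene',pl(J,[(61.5,42,24+dz)])))
E
```

```text
0 [(284, 230, -70), (288, 230, -65), (292, 231, -70), (296, 231, -65), (300, 232, -70), (304, 232, -66), (308, 233, -77), (312, 233, -66), (316, 240, -49), (320, 240, -49), (324, 235, -35), (328, 225, -47), (332, 225, -39), (336, 241, -49), (340, 241, -41)]
3 [(284, 233, -63), (288, 233, -65), (292, 233, -78), (296, 233, -81), (300, 233, -76), (304, 233, -61), (308, 233, -60), (312, 233, -61), (316, 234, -59), (320, 234, -55), (324, 231, -61), (328, 218, -69), (332, 218, -78), (336, 234, -85), (340, 241, -42)]
4 [(284, 237, -2), (288, 235, -21), (292, 233, -75), (296, 233, -59), (300, 234, -65), (304, 234, -73), (308, 234, -84), (312, 234, -63), (316, 235, -63), (320, 235, -79), (324, 233, -69), (328, 221, -76), (332, 220, -62), (336, 236, -65), (340, 236, -79)]
5 [(284, 248, -18), (288, 233, -80), (292, 233, -66), (296, 233, -67), (300, 234, -66), (304, 234, -76), (308, 234, -84), (312, 234, -63), (316, 235, -62), (320, 235, -78), (324, 233, -70), (328, 221, -76), (332, 220, -61), (336, 236, -65), (340, 236, -79)]
flat [[285.65 233.84]
 [342.37 236.93]
 [336.58 231.77]] scene left hole [[287.14 212.61]]
tilt [[285.65 233.84]
 [342.47 234.91]
 [336.65 229.95]] scene left hole [[287.09 210.69]]
```

The plate lies flat: the side-view edge slope is 0.058 against 0.055 predicted, and the holes are filled by the pins. Now the hold-down finger. I'll close the gripper, go round behind the post and sweep it.

Request:
apply_moves:
  targets:
    - {"dx": 0,"dy": 0,"dz": -0.15,"yaw": 0,"gripper": 1}
    - {"dx": 0,"dy": 0,"dz": -0.16,"yaw": 0,"gripper": 1}
    - {"dx": 0.016,"dy": 0.133,"dz": 0,"yaw": 0,"gripper": 1}
    - {"dx": 0.016,"dy": 0.133,"dz": 0,"yaw": 0,"gripper": 1}
    - {"dx": 0.016,"dy": 0.133,"dz": 0,"yaw": 0,"gripper": 1}
    - {"dx": 0.016,"dy": 0.133,"dz": 0,"yaw": 0,"gripper": 1}
    - {"dx": 0,"dy": 0,"dz": 0,"yaw": 0,"gripper": 1}
    - {"dx": 0,"dy": 0,"dz": 0,"yaw": 0,"gripper": 1}
  squeeze: 20

```text
time_s: 10.65
tool_pos: [538.2, 272.1, 118.4]
tcp_rot: [[-0.959, 0.284, -0.0], [0.284, 0.959, -0.001], [-0.0, -0.001, -1.0]]
wrist_force: [0.6, -0.9, 0.4]
finger_gap: 0.038
grip_force: 0.0
```

Request:
apply_moves:
  targets:
    - {"dx": 0,"dy": 0,"dz": 0.12,"yaw": 0,"gripper": 1}
    - {"dx": 0,"dy": 0,"dz": 0.12,"yaw": 0,"gripper": 1}
    - {"dx": 0,"dy": -0.03,"dz": 0,"yaw": 0,"gripper": 1}
    - {"dx": 0,"dy": -0.03,"dz": 0,"yaw": 0,"gripper": 1}
    - {"dx": 0.01,"dy": -0.035,"dz": 0,"yaw": 0,"gripper": 1}
    - {"dx": 0.01,"dy": -0.035,"dz": 0,"yaw": 0,"gripper": 1}
    - {"dx": 0,"dy": 0,"dz": 0,"yaw": 0,"gripper": 1}

```text
time_s: 11.35
tool_pos: [521.6, 234.9, 48.4]
tcp_rot: [[-0.958, 0.287, 0.002], [0.287, 0.958, 0.001], [-0.002, 0.001, -1.0]]
wrist_force: [-0.5, 0.1, -0.2]
finger_gap: 0.005
grip_force: 0.0
```

Request:
apply_moves:
  targets:
    - {"dx": 0.002,"dy": -0.038,"dz": 0,"yaw": 0,"gripper": 1}
    - {"dx": 0.003,"dy": -0.038,"dz": 0,"yaw": 0,"gripper": 1}
    - {"dx": -0.01,"dy": -0.039,"dz": 0,"yaw": 0,"gripper": 1}
    - {"dx": -0.01,"dy": -0.039,"dz": 0,"yaw": 0,"gripper": 1}
    - {"dx": -0.025,"dy": -0.032,"dz": 0,"yaw": 0,"gripper": 1}
    - {"dx": -0.025,"dy": -0.032,"dz": 0,"yaw": 0,"gripper": 1}
    - {"dx": -0.022,"dy": -0.02,"dz": 0,"yaw": 0,"gripper": 1}
    - {"dx": -0.02,"dy": -0.02,"dz": 0,"yaw": 0,"gripper": 1}

```text
time_s: 12.15
tool_pos: [530.2, 151.7, 46.3]
tcp_rot: [[-0.958, 0.286, -0.001], [0.286, 0.958, -0.0], [0.001, -0.0, -1.0]]
wrist_force: [-0.1, 1.4, 0.4]
finger_gap: 0.006
grip_force: 0.4
```

Request:
apply_moves:
  targets:
    - {"dx": -0.008,"dy": 0,"dz": 0,"yaw": 0,"gripper": 1}
    - {"dx": -0.008,"dy": 0,"dz": 0,"yaw": 0,"gripper": 1}
    - {"dx": 0,"dy": 0,"dz": 0,"yaw": 0,"gripper": 1}

```text
time_s: 12.45
tool_pos: [534.9, 151.3, 46.6]
tcp_rot: [[-0.958, 0.286, 0.0], [0.286, 0.958, -0.0], [-0.0, 0.0, -1.0]]
wrist_force: [-0.1, -0.4, -0.7]
finger_gap: 0.005
grip_force: 0.0
```

Request:
apply_moves:
  targets:
    - {"dx": -0.008,"dy": -0.003,"dz": 0,"yaw": 0,"gripper": 1}
    - {"dx": -0.008,"dy": 0,"dz": 0,"yaw": 0,"gripper": 1}
    - {"dx": -0.004,"dy": 0,"dz": 0,"yaw": 0,"gripper": 1}
    - {"dx": 0,"dy": 0,"dz": 0,"yaw": 0,"gripper": 1}

```text
time_s: 12.85
tool_pos: [539.4, 148.9, 46.5]
tcp_rot: [[-0.958, 0.286, -0.002], [0.286, 0.958, 0.0], [0.002, -0.0, -1.0]]
wrist_force: [-4.0, 1.7, 2.5]
finger_gap: -0.0
grip_force: 1.9
```

Request:
apply_moves:
  targets:
    - {"dx": -0.006,"dy": 0,"dz": 0,"yaw": 0,"gripper": 1}
    - {"dx": 0,"dy": 0,"dz": 0,"yaw": 0,"gripper": 1}

```text
time_s: 13.05
tool_pos: [539.7, 148.8, 46.4]
tcp_rot: [[-0.958, 0.286, -0.005], [0.286, 0.958, 0.001], [0.005, -0.001, -1.0]]
wrist_force: [-8.8, 2.9, 4.9]
finger_gap: 0.001
grip_force: 4.7
```

The post has met a firm stop (8.8 N, at the expected place). I'll retreat and check.

Request:
apply_moves:
  targets:
    - {"dx": 0.03,"dy": 0,"dz": 0,"yaw": 0,"gripper": 1}
    - {"dx": 0.1,"dy": 0,"dz": 0,"yaw": 0,"gripper": 1}
    - {"dx": 0.1,"dy": 0,"dz": -0.12,"yaw": 0,"gripper": 1}
    - {"dx": 0.1,"dy": 0,"dz": -0.13,"yaw": 0,"gripper": 1}
    - {"dx": 0.1,"dy": 0,"dz": -0.13,"yaw": 0,"gripper": 1}
    - {"dx": 0,"dy": 0,"dz": -0.16,"yaw": 0,"gripper": 1}
    - {"dx": 0,"dy": 0,"dz": 0,"yaw": 0,"gripper": 1}

```text
time_s: 13.75
tool_pos: [421.8, 186.5, 217.2]
tcp_rot: [[-0.959, 0.285, 0.016], [0.285, 0.959, 0.004], [-0.014, 0.009, -1.0]]
wrist_force: [1.0, 0.3, 0.2]
finger_gap: 0.006
grip_force: 0.0
```

```bash
python3 - <<'E'
from h import *
import cv2
print(r.observe()['tool_pos'])
a=r.read_camera("side"); b=r.read_camera("scene"); cv2.imwrite("pics/side6.png",a)
g=cv2.cvtColor(a,cv2.COLOR_BGR2GRAY).astype(float)
print([(x,215+int(np.argmin(np.diff(g[215:250,x])))) for x in range(288,344,4)])
z=lambda i,y,x,h,w:cv2.resize(i[y:y+h,x:x+w],None,fx=5,fy=5,interpolation=cv2.INTER_CUBIC)
cv2.imwrite("pics/m6.png",np.hstack([z(a,170,265,115,80),z(b,175,260,115,80)]))
J=np.load("pose.npz")['J']; K=pl(J,[(-50,42,78.5),(60,-42,24),(60,42,24)])
print((proj('side',K)-[265,170])*5,(proj('scene',K)-[260,175])*5+[400,0])
E
```

```text
[421.81662685 186.47915518 217.19371649]
[(288, 233), (292, 233), (296, 233), (300, 234), (304, 234), (308, 234), (312, 234), (316, 235), (320, 235), (324, 233), (328, 221), (332, 220), (336, 236), (340, 236)]
[[151.58552554 109.62362734]
 [354.89312927 308.70648456]
 [362.06856513 203.58208207]] [[688.20963104 230.69990616]
 [677.57538992 118.92566307]
 [537.61894538 189.72499248]]
```

View pics/m6.png

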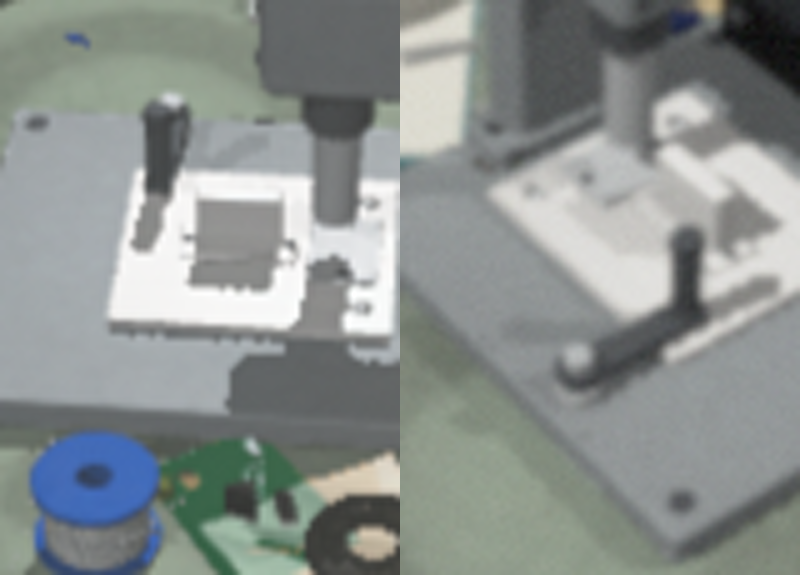

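The plate lies flat with pins showing in both holes: side (370,203) and (365,307), scene (535,190) and (680,120). The finger lies over the plate with its cap at scene (688,235), against (688,231) predicted for home. The reel is untouched.

```bash
python3 -c "
from rig import r
print(r.job_done())"
```

```text
the job is handed in; nothing more can be done
None
```

The carrier plate is seated flat over both pins, the hold-down finger is swung home to its stop, and the job is handed in. The gripper never went near the reel, caster wheel or motor, though I checked only the reel and part of the caster wheel in the last pictures.

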